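Clamp a drawer box to the first click

ROBOT

A 6-joint arm with a two-finger parallel gripper is mounted at the origin on the work surface. World frame = base frame: x ahead of the robot, y to its left, z up, the work surface at z = 0. Lengths are in m, angles in degrees, forces in N, time in s.
With the tool pointing down it reaches from about 0.35 to 0.85 m from the base axis. Payload 8.1 kg.
Tool frame: the origin (TCP) lies midway between the tips of the shut fingers; the grasp point (between the pads) lies 19 mm behind it; z points along the fingers, y is the line along which they close (so a half turn about z gives the same grasp; the last joint's range is limited). The gripper opens to 93 mm and grips with 3 to 60 N. Pads are 15 mm wide; open, the fingers measure 128 mm over their backs; the gripper's body (75 mm by 188 mm) begins 65 mm behind the grasp point.
Start: joints at [-69.981, 7.471, 85.268, -0, 87.261, -4.893], TCP at [0.253, -0.544, 0.219] pointing down, gripper open.
Joint ranges: [-169.43, 169.43], [-51.17, 129.36], [1.28, 143.12], [-76.62, 256.62], [0, 156.53], [-152.29, 152.29]. Speed limits (degrees/s): [136.94, 136.94, 159.86, 180, 180, 180].

INTERFACE

Orientations are given as a 3x3 rotation matrix whose columns are the frame's x, y, z axes.
In Python, from bench import monitor, imaging, env gives the robot as it stands.
- The arm moves only by the tool send_rows, never from a script. Its arguments are lists of equal length, an entry for each row: "translation": the shift along the tool's x, y, z normalised to -1 to 1, where 1 is 2.5 cm, a list of three; "yaw": the turn about the tool's z normalised to -1 to 1, where 1 is 4 degrees; "gripper": the opening, from 0 (shut) to 1 (fully open). A call has exactly 5 rows; each row shifts and turns the commanded pose from where the row before left it, along the tool's axes as they then stand; what a row does not reach is not made up. A row lasts 1/8 s, in which the tool goes at most 62.5 mm and 10.7 degrees, less where a joint would pass 70% of its speed; a pose out of reach is approached as far as the arm can. A call with a number of a shift or a turn outside -1 to 1 is refused whole. A call with a gripper value outside its range is refused whole. The fingers move at their own pace and stop on an object; "grip_force" is the grip in N (left out, the last holds). Time passes only in rows, so rows that do not move let the fingers close, or fill a call up. It gives the time, the measured TCP pose, the force, the opening and the grip force at its end, in the units of the state.
- monitor.read_state(): the state, without advancing time (a new reading comes with each control period).
- imaging.snapshot(name): name is "scene" or "top"; returns a dict with "color" (420x560x3 uint8, red, green, blue), "depth" (420x560 float32, m along the optical axis (not along the pixel's ray), 0 where there is no reading), "vfov" (degrees; the focal length in pixels is half the picture's height over the tangent of half this angle, whatever the lens; pixels are square), "cx", "cy" (the principal point, pixels), "D" ([k1, k2, p1, p2, k3] as OpenCV has them; the pictures are not rectified), "camera_from_world" (4x4, takes a point from world to camera coordinates). Camera axes: x right, y up, looking along -z (the intrinsics and any distortion apply to the point x, -y, -z); pixel columns grow to the right and rows downward; lengths in m; the calibration is good to about 2 mm. A picture is of the moment at which its call begins.
- env.close_job(): hands the job in; it is judged then, once.
Trained networks look in a picture, given as the dict that the camera call returned (one of the last four; its "shot" number tells which), for a name from the list of things; names that differ only in an ending like _2 or _b are one class to them, and where a whole thing is asked for, a point or a joint stands for the part that bears it (a point fixed in the world has none). Each returns a list of dicts, best first, with "confidence" (0 to 1); they miss things now and then, are a little off and sometimes report something else, mostly with a low value. They report only what shows in the picture. A call takes as long as a camera call. They do not tell look-alikes from the thing itself.
- imaging.regions_of(picture, label): "region" (420x560 bool, what is visible of it) and "rect" ([left, top, right, bottom] as shares, 0 to 1, of the picture: columns of its width, rows of its height, round what is visible of it).
- imaging.tip_of(picture, label): "xy" ([column, row] as shares, 0 to 1, of the picture: columns of its width, rows of its height: a listed point, or the origin of a listed thing).
The state is a dict: "t": time; "joint_pos": joint angles; "qd": joint speeds; "joint_torque": joint torques, N m; "tool_pos": TCP position; "tool_rot": TCP orientation; "ft_force": force on the tool from outside, world axes, zero at the start; "moment": the same for the moment, N m; "width": finger opening in m; "grasp_force": force on a finger pad.
Only numpy, scipy, OpenCV 4.12 (cv2) and the standard library are available. Lean on these libraries where they do the work, as an engineer would, in place of code of your own. Each camera call takes 0.05 s, during which the arm holds its last target. There are 200 camera calls.

TASK

Slide the little wooden drawer box along the jig until it is fully home against the yellow end stop. Then push the orange lever handle round clockwise so that the jaw closes on the box, stop at the clutch's first click (never a second one), and let go, leaving the box clamped square and home. Leave the glue bottle, tape roll and slats where they are.

Things in the scene. Friction and masses are not known exactly. Their poses are not given: they have to be found in the camera images.
- jig: fixed plywood jig. Origin: bench level, under the box's place when home; x: along the channel, away from the end stop (the box slides in towards -x), y: jaw to fence, z up. Bed top 18 mm up, x -120..200, y -210..110. Yellow end stop: face at x -70, y -65..55, 35 tall. Wooden fence: face at y 55, x -70..70, 50 tall. Blue clamp housing x -35..35, y -190..-90, top 68 mm up
- drawer: loose open-topped pale wooden drawer box, 140 (x) x 100 (y) x 60 mm high, walls and floor 9 mm thick, 0.4 to 0.8 kg. Origin: centre of its underside; x along its length. It starts upright on the bed, partly in the channel, 50 to 110 mm short of home. Home: its end touches the end stop (origin at x = 0, to 4 mm, in the jig's frame)
- jaw: black rubber clamp jaw, 70 mm wide, 40 mm tall, mounted on the jig; origin at the middle of its gripping face, 46 mm above the bench. It moves along the jig's +y by 30 mm per radian of the hub, and stays where it is put
- hub_axis (a point): fixed point on the upright turning axis of the lever, at the height of the lever bar (90 mm above the bench)
- handle (a point): centre of the upright orange handle, a cylinder 32 mm wide and 65 mm tall (85 to 150 mm above the bench) on the end of the steel lever, 140 mm from the hub axis; the lever starts pointing between the jig's +x and about 20 deg clockwise of it. Push it clockwise seen from above: 3 N or so (6 N while it slides the box to the fence) closes the jaw, then it climbs to 9 or 10 N and falls away as it clicks
- hub (a joint): angle of the white dial disc, 112 mm wide (drives the jaw), from the jaw's fully open position, rad, clockwise positive, 0 to 1.2; starts at 0 to 0.3 and stops growing when the jaw has pressed the box against the fence, at about 1.0 to 1.1
- clutch (a joint): angle of the lever ahead of the dial disc, rad, clockwise positive: 0 at rest (red pointer on the lever's tail at the dial's black mark). Resistance is greatest near 0.10 and has faded to nothing at 0.24: the click. The lever then runs on to settle near 0.35 (green mark) and stays there when let go. Pushed past 0.63 (to the red mark) it clicks again: too far
- glue: bystander: white glue bottle with a green label, 60 mm in diameter, 170 mm tall, origin under its centre
- tape: bystander: roll of green tape lying flat, 100 mm in diameter, 45 mm tall, origin under its centre
- slats: bystander: pile of pale wooden slats, 120 x 60 x 54 mm, origin under its centre
There are look-alikes about, which are no part of the job. What is shaped like the drawer but black or blue is not meant.

How it is judged:
By the outcome, as a careful person would: the job done as asked, in the order asked, and still so for the second after the job is handed in, with the robot touching nothing.
It also fails if it takes over 64 s, if anything falls off the work surface, if the arm or the gripper's body presses on something with over 40 N, if the wrist force passes 120 N, or if a joint passes its speed limit or range.

## Working session

There is one attempt and no reset: what is moved stays moved. The work goes in short steps, Python scripts to look and compute and a tool call to move; the robot and the scene stay as the last step left them, time stands still between calls to the robot, and variables do not carry over. Pictures are saved under pics/ and viewed, at most 10 in all, crops included, and the job is handed in when it is done.

Besides the shell and the picture viewer there is one more tool, called after "Emit:" by a JSON object that holds its "fn" and its "kwargs". send_rows: Moves the arm, as the interface text tells. Its arguments: {"type":"object","properties":{"translation":{"type":"array","items":{"type":"array","items":{"type":"number"}}},"yaw":{"type":"array","items":{"type":"number"}},"gripper":{"type":"array","items":{"type":"number"}},"grip_force":{"type":"number"}},"required":["translation","yaw","gripper"]}

```bash
mkdir -p pics
cat > h.py <<'E'
import numpy as np, cv2
from bench import monitor, imaging, env
def K(p):
    f=p["color"].shape[0]/2/np.tan(np.radians(p["vfov"]/2)); return np.array([[f,0,p["cx"]],[0,f,p["cy"]],[0,0,1]])
def ray(p,uv):
    n=cv2.undistortPoints(np.array(uv,float).reshape(-1,1,2),K(p),np.array(p["D"],float)).reshape(-1,2)
    return np.c_[n[:,0],-n[:,1],-np.ones(len(n))]
def world(p,uv,d=None,z=None):
    T=np.linalg.inv(p["camera_from_world"]); r=ray(p,uv)
    if z is None: return (r*np.array(d).reshape(-1,1))@T[:3,:3].T+T[:3,3]
    w=r@T[:3,:3].T; return T[:3,3]+w*((z-T[2,3])/w[:,2])[:,None]
def px(p,X):
    c=np.c_[X,np.ones(len(X))]@p["camera_from_world"].T; c=c[:,:3]*[1,-1,-1]
    return cv2.projectPoints(c,np.zeros(3),np.zeros(3),K(p),np.array(p["D"],float))[0].reshape(-1,2)
def save(p,n): cv2.imwrite(n,p["color"][:,:,::-1])
E
python3 - <<'E'
from h import *
s=monitor.read_state(); print(s)
ps={n:imaging.snapshot(n) for n in("scene","top")}
cv2.imwrite("pics/a.png",cv2.resize(np.hstack([ps["scene"]["color"],ps["top"]["color"]])[:,:,::-1],None,fx=.71,fy=.71,interpolation=cv2.INTER_AREA))
save(ps["top"],"pics/top.png")
for n,p in ps.items():
    print(n,np.linalg.inv(p["camera_from_world"])[:3,3])
    for l in["jig","drawer","jaw","hub_axis","handle","glue","tape","slats"]:
        for r in imaging.tip_of(p,l)[:3]:
            uv=np.array(r["xy"])*[560,420]; z={"jaw":.046,"hub_axis":.09,"handle":.1175,"drawer":.018}.get(l,0)
            print(l,round(r["confidence"],2),uv.round(1),world(p,[uv],z=z).round(4))
E
```

```text
{'t': 0.0, 'joint_pos': array([-6.99818900e+01,  7.51529965e+00,  8.53284694e+01, -1.39411049e-03,
        8.72606882e+01, -4.89493624e+00]), 'qd': array([-0.01122362, -0.01327323, -0.12001626, -0.0444675 ,  0.06974246,
       -0.04454174]), 'joint_torque': array([-1.46457791e-03, -5.59856343e+01, -4.91755235e+01,  7.63234170e-02,
        3.52016778e-02, -1.64638627e-04]), 'tool_pos': array([ 0.25254673, -0.54364252,  0.21759321]), 'tool_rot': array([[ 9.06947664e-01,  4.21242823e-01, -6.46921626e-04],
       [ 4.21243300e-01, -9.06946072e-01,  1.70465753e-03],
       [ 1.31351723e-04, -1.81854656e-03, -9.99998338e-01]]), 'ft_force': array([ 0.2013336 , -0.39335735,  0.83057605]), 'moment': array([-0.01524416, -0.0224264 ,  0.01308238]), 'grasp_force': 0.0, 'width': 0.09298992853810623}
scene [1.32112185 0.2357176  0.88886102]
jig 0.97 [299.  192.4] [[ 0.4688 -0.0169  0.    ]]
drawer 0.92 [165.5 257.2] [[ 0.835  -0.2583  0.018 ]]
drawer 0.85 [264.1 277. ] [[0.7981 0.0033 0.018 ]]
drawer 0.82 [355.1 269.9] [[0.697  0.2108 0.018 ]]
jaw 0.44 [278.5 170. ] [[ 0.4446 -0.0928  0.046 ]]
hub
[... 324 characters left out ...]
934 -0.00660636  1.36159531]
jig 0.78 [282.7 268.8] [[ 0.4661 -0.0169  0.    ]]
jig 0.56 [340.7 217.3] [[ 0.6224 -0.2029  0.    ]]
drawer 0.94 [354.7 157.4] [[ 0.811  -0.2539  0.018 ]]
drawer 0.92 [276.  164.8] [[ 0.7922 -0.0036  0.018 ]]
drawer 0.8 [206.4 206.8] [[0.6622 0.2158 0.018 ]]
jaw 0.72 [302.3 264. ] [[ 0.4768 -0.0753  0.046 ]]
hub_axis 0.59 [331.8 265.3] [[ 0.4687 -0.1579  0.09  ]]
handle 0.63 [343.2 216.5] [[ 0.6058 -0.1933  0.1175]]
handle 0.34 [149.  238.6] [[0.5547 0.3634 0.1175]]
glue 0.84 [147.2 237.5] [[0.5724 0.4041 0.    ]]
tape 0.9 [411.8 253.8] [[ 0.5023 -0.4195  0.    ]]
slats 0.72 [228.7 260.8] [[0.4943 0.1492 0.    ]]
slats 0.39 [149.4 237.5] [[0.5722 0.3972 0.    ]]
```

View pics/a.png

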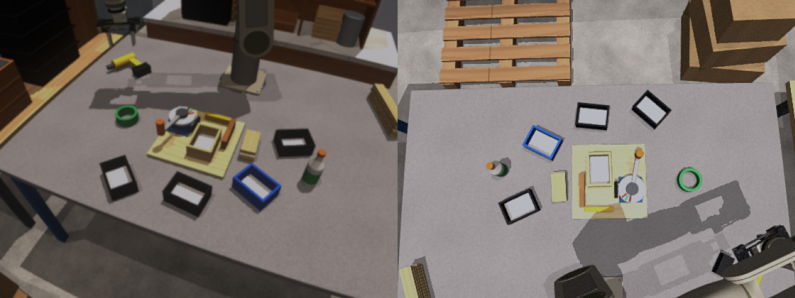

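View pics/top.png

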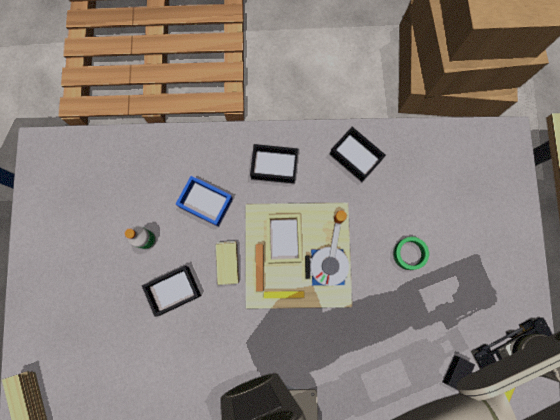

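The top view shows the jig at (245–351, 204–308), nearly square to world, with the end stop at the bottom (285,295) towards the robot. The pale box is at (285,240), the handle at (341,215) and the dial at (329,266). The black and blue trays around it are look-alikes. Next I'll refine the poses.

```bash
cat > m.py <<'E'
from h import *
def cloud(p):
    v,u=np.mgrid[0:420,0:560]; d=p["depth"].ravel(); ok=d>0
    uv=np.c_[u.ravel(),v.ravel()]
    X=np.full((420*560,3),np.nan); X[ok]=world(p,uv[ok],d[ok]); return X.reshape(420,560,3)
def rect(P):
    r=cv2.minAreaRect((P[:,:2]*1000).astype(np.float32)); return np.round(r[0],1),np.round(r[1],1),round(r[2],2)
E
python3 - <<'E'
from m import *
p=imaging.snapshot("top"); X=cloud(p); C=p["color"].astype(int); x,y,z=X[...,0],X[...,1],X[...,2]
hsv=cv2.cvtColor(p["color"],cv2.COLOR_RGB2HSV)
reg=(x>.25)&(x<.72)&(y>-.3)&(y<.11)
def rep(n,m):
    m=cv2.morphologyEx((m&reg).astype(np.uint8),cv2.MORPH_OPEN,np.ones((2,2)))>0
    k,l,st,_=cv2.connectedComponentsWithStats(m.astype(np.uint8)); 
    if k<2: print(n,"none");return
    i=1+st[1:,4].argmax(); P=X[l==i]; print(n,len(P),rect(P),"z",np.median(P[:,2]).round(4),"mean",P.mean(0).round(4))
rep("bed+",z>.011)
rep("yellow",(hsv[...,0]>24)&(hsv[...,0]<32)&(hsv[...,1]>200))
rep("drawer rim",(z>.071)&(z<.085)&(y<.06)&(y>-.085))
rep("fence",(z>.04)&(z<.058)&(y>.02)&(x<.56))
rep("orange",(hsv[...,0]<14)&(hsv[...,1]>170)&(z>.12))
rep("white disc",(z>.068)&(y<-.09)&(x<.54)&(hsv[...,1]<50))
rep("housing",(z>.06)&(y<-.08)&(x<.53))
rep("handle z",(z>.13))
for l in["drawer"]:
  for r in imaging.regions_of(p,l)[:4]: print(l,r["confidence"],np.array(r["rect"])*[560,420,560,420])
c=p["color"][195:315,235:360]; cv2.imwrite("pics/crop.png",cv2.resize(c,None,fx=4.8,fy=4.8,interpolation=cv2.INTER_CUBIC)[:,:,::-1])
E
```

```text
bed+ 10682 (array([504.2, -67.8]), array([321.3, 316.2]), 88.83) z nan mean [nan nan nan]
yellow none
drawer rim 436 (array([549.4, -26.8]), array([103.2, 138.1]), 88.59) z nan mean [nan nan nan]
fence 48 (array([387.9,  28.9]), array([18.8, 18.3]), 88.52) z 0.0516 mean [0.3881 0.0287 0.0468]
orange 4 (array([ 594.6, -171. ]), array([4.2, 0.1]), 28.52) z 0.1364 mean [ 0.5946 -0.171   0.1366]
white disc 1055 (array([ 463.5, -160.6]), array([ 93.4, 109.9]), 47.13) z nan mean [nan nan nan]
housing 1279 (array([ 458.9, -152. ]), array([ 98.9, 122.2]), 48.49) z nan mean [nan nan nan]
handle z 106 (array([ 610.4, -197.7]), array([25.3, 61.8]), 34.07) z nan mean [nan nan nan]
drawer 0.79 [174.384 179.382 232.68  228.396]
drawer 0.76 [263.312 214.62  305.088 266.28 ]
drawer 0.74 [143.08  264.39  199.528 317.898]
drawer 0.74 [329.672 126.21  386.176 180.894]
```

View pics/crop.png

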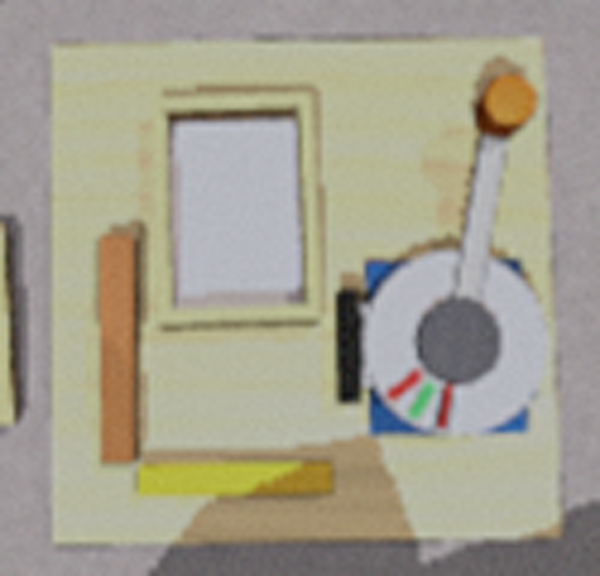

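The crop shows the bed corners at (52,45), (543,40), (560,535) and (52,543). The box rim runs from (163,92) to (320,322), the yellow stop's face is at row ~462, and the fence face is at column ~140. The handle top is at (508,100), and the pointer sits at the black mark.

Run:
```python
from m import *
p=imaging.snapshot("top")
def w(pts,z): return world(p,(np.array(pts,float)+.5)/4.8-.5+[235,195],z=z)*1000
for n,pts,z in [("bed",[(52,45),(543,40),(560,535),(52,543)],.018),("rim",[(163,92),(318,88),(322,320),(160,325)],.078),("rim in",[(170,112),(298,112),(305,300),(173,305)],.078),
 ("stop face top",[(140,462),(330,462)],.053 if 0 else .035),("stop rear",[(138,495),(332,493)],.035),("fence face",[(138,238),(138,460)],.05),("handle top",[(508,100)],.150),("hub",[(458,340)],.09),("jaw",[(337,293),(337,400)],.066)]:
    print(n,w(pts,z)[:,:2].round(1).tolist())
```

```text
bed [[668.4, 94.2], [664.3, -224.3], [348.8, -220.1], [351.6, 97.7]]
rim [[625.5, 21.6], [625.8, -74.1], [483.1, -72.1], [482.4, 26.1]]
rim in [[612.9, 17.5], [611.1, -61.3], [495.4, -62.2], [494.3, 18.0]]
stop face top [[400.5, 41.2], [397.7, -76.6]]
stop rear [[380.3, 42.8], [378.7, -77.2]]
fence face [[538.4, 39.5], [401.8, 41.9]]
handle top [[603.8, -180.8]]
hub [[468.4, -152.8]]
jaw [[500.1, -82.4], [435.1, -80.4]]
```

Emit:
{"fn": "send_rows", "kwargs": {"translation": [[0,0,0],[0,0,0],[0,0,0],[0,0,0],[0,0,0]], "yaw": [1,1,1,1,1], "gripper": [0.65,0.65,0.65,0.65,0.65]}}

```text
t: 1.68
tool_pos: [0.2528, -0.5442, 0.2186]
tool_rot: [[0.997, 0.083, -0.0], [0.083, -0.997, 0.0], [-0.0, -0.0, -1.0]]
ft_force: [-0.1, -0.5, -0.4]
width: 0.0604
grasp_force: 0.0
```

Emit:
{"fn": "send_rows", "kwargs": {"translation": [[0,0,0],[0.8,-1,0],[0.8,-1,0],[0.8,-1,0],[0.8,-1,0]], "yaw": [1,0.41,0,0,0], "gripper": [0.65,0.65,0.65,0.65,0.65]}}

```text
t: 2.3
tool_pos: [0.3339, -0.4438, 0.2187]
tool_rot: [[1.0, -0.013, 0.0], [-0.013, -1.0, -0.0], [0.0, 0.0, -1.0]]
ft_force: [0.5, -0.1, -0.8]
width: 0.0606
grasp_force: 0.0
```

Emit:
{"fn": "send_rows", "kwargs": {"translation": [[0.8,-1,0],[0.8,-1,0],[0.8,-1,0],[0.8,-1,0],[0.8,-1,0]], "yaw": [0,0,0,0,0], "gripper": [0.65,0.65,0.65,0.65,0.65]}}

```text
t: 2.92
tool_pos: [0.4355, -0.3201, 0.2188]
tool_rot: [[1.0, -0.013, 0.0], [-0.013, -1.0, -0.0], [0.0, 0.0, -1.0]]
ft_force: [0.4, -0.6, -0.9]
width: 0.0604
grasp_force: 0.0
```

Emit:
{"fn": "send_rows", "kwargs": {"translation": [[0.8,-1,0],[0.8,-1,0],[0.8,-1,0],[0.8,-1,0],[0.8,-1,0]], "yaw": [0,0,0,0,0], "gripper": [0.65,0.65,0.65,0.65,0.65]}}

```text
t: 3.55
tool_pos: [0.5371, -0.1963, 0.2188]
tool_rot: [[1.0, -0.013, 0.0], [-0.013, -1.0, -0.0], [0.0, 0.0, -1.0]]
ft_force: [0.8, 1.1, 0.0]
width: 0.0605
grasp_force: 0.0
```

Emit:
{"fn": "send_rows", "kwargs": {"translation": [[1,-1,0],[1,-1,0],[1,-1,0],[1,-1,0],[1,-1,0]], "yaw": [0,0,0,0,0], "gripper": [0.65,0.65,0.65,0.65,0.65]}}

```text
t: 4.18
tool_pos: [0.6638, -0.0729, 0.2186]
tool_rot: [[1.0, -0.013, 0.0], [-0.013, -1.0, -0.0], [0.0, 0.0, -1.0]]
ft_force: [0.3, 0.8, -0.5]
width: 0.0605
grasp_force: 0.0
```

Emit:
{"fn": "send_rows", "kwargs": {"translation": [[0.1,-1,0],[0.1,-0.88,0],[0,0,1],[0,0,1],[0,0,1]], "yaw": [0,0,0,0,0], "gripper": [0.65,0.65,0.65,0.65,0.65]}}

```text
t: 4.8
tool_pos: [0.6686, -0.0266, 0.1431]
tool_rot: [[1.0, -0.013, 0.0], [-0.013, -1.0, -0.0], [0.0, 0.0, -1.0]]
ft_force: [-0.0, 0.4, 0.2]
width: 0.0603
grasp_force: 0.0
```

Emit:
{"fn": "send_rows", "kwargs": {"translation": [[0,0,1],[0,0,1],[0,0,1],[0,0,0.9],[0,0,0]], "yaw": [0,0,0,0,0], "gripper": [0.65,0.65,0.65,0.65,0.65]}}

```text
t: 5.42
tool_pos: [0.6667, -0.0266, 0.0435]
tool_rot: [[1.0, -0.013, -0.004], [-0.013, -1.0, 0.0], [-0.004, -0.0, -1.0]]
ft_force: [0.5, 0.3, -0.8]
width: 0.0603
grasp_force: 0.0
```

Emit:
{"fn": "send_rows", "kwargs": {"translation": [[-0.4,0,0],[-0.4,0,0],[-0.4,0,0],[-0.4,0,0],[-0.4,0,0]], "yaw": [0,0,0,0,0], "gripper": [0.65,0.65,0.65,0.65,0.65]}}

```text
t: 6.05
tool_pos: [0.6189, -0.0263, 0.0469]
tool_rot: [[1.0, -0.013, 0.002], [-0.013, -1.0, -0.0], [0.002, 0.0, -1.0]]
ft_force: [3.9, 0.4, 1.0]
width: 0.0606
grasp_force: 2.1
```

Emit:
{"fn": "send_rows", "kwargs": {"translation": [[-0.4,0,0],[-0.4,0,0],[-0.4,0,0],[-0.4,0,0],[-0.4,0,0]], "yaw": [0,0,0,0,0], "gripper": [0.65,0.65,0.65,0.65,0.65]}}

```text
t: 6.68
tool_pos: [0.569, -0.0256, 0.0469]
tool_rot: [[1.0, -0.013, 0.002], [-0.013, -1.0, -0.0], [0.002, 0.0, -1.0]]
ft_force: [6.0, 0.1, 2.3]
width: 0.0604
grasp_force: 2.6
```

Emit:
{"fn": "send_rows", "kwargs": {"translation": [[-0.16,0,0],[-0.16,0,0],[-0.16,0,0],[-0.12,0,0],[-0.08,0,0]], "yaw": [0,0,0,0,0], "gripper": [0.65,0.65,0.65,0.65,0.65]}}

```text
t: 7.3
tool_pos: [0.5522, -0.0254, 0.0467]
tool_rot: [[1.0, -0.013, 0.002], [-0.013, -1.0, -0.0], [0.002, 0.0, -1.0]]
ft_force: [5.8, -0.2, 4.2]
width: 0.0604
grasp_force: 3.6
```

Emit:
{"fn": "send_rows", "kwargs": {"translation": [[-0.04,0,0],[-0.04,0,0],[-0.04,0,0],[-0.04,0,0],[0,0,0]], "yaw": [0,0,0,0,0], "gripper": [0.65,0.65,0.65,0.65,0.65]}}

```text
t: 7.92
tool_pos: [0.5481, -0.0253, 0.0465]
tool_rot: [[1.0, -0.013, 0.001], [-0.013, -1.0, -0.0], [0.001, 0.0, -1.0]]
ft_force: [4.6, -0.0, 3.9]
width: 0.0607
grasp_force: 2.4
```

Emit:
{"fn": "send_rows", "kwargs": {"translation": [[-0.04,0,0],[-0.04,0,0],[-0.02,0,0],[0,0,0],[0,0,0]], "yaw": [0,0,0,0,0], "gripper": [0.65,0.65,0.65,0.65,0.65]}}

```text
t: 8.55
tool_pos: [0.5471, -0.0251, 0.0469]
tool_rot: [[1.0, -0.012, 0.004], [-0.012, -1.0, -0.0], [0.004, -0.0, -1.0]]
ft_force: [11.4, 1.0, -1.0]
width: 0.0606
grasp_force: 5.8
```

Run:
```python
from m import *
p=imaging.snapshot("top")
c=p["color"][195:315,235:360]; cv2.imwrite("pics/crop2.png",cv2.resize(c,None,fx=4.8,fy=4.8,interpolation=cv2.INTER_CUBIC)[:,:,::-1])
```

```text
(no output)
```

View pics/crop2.png

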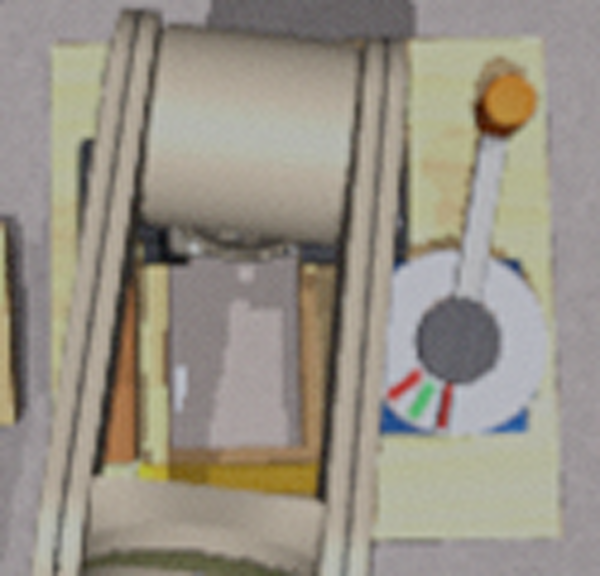

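The image shows the box's near end at the yellow stop (row ~462). Force has risen and motion has stopped, so I'll push slightly more to confirm, then back off.

Emit:
{"fn": "send_rows", "kwargs": {"translation": [[-0.04,0,0],[-0.02,0,0],[0,0,0],[0,0,0],[0,0,0]], "yaw": [0,0,0,0,0], "gripper": [0.65,0.65,0.65,0.65,0.65]}}

```text
t: 9.22
tool_pos: [0.547, -0.0251, 0.0476]
tool_rot: [[1.0, -0.012, 0.007], [-0.012, -1.0, -0.0], [0.007, -0.0, -1.0]]
ft_force: [15.4, 1.4, -1.1]
width: 0.0605
grasp_force: 7.8
```

Emit:
{"fn": "send_rows", "kwargs": {"translation": [[0.1,0,0],[0.4,0,0],[1,0,0],[0.3,0,-1],[0,0,-1]], "yaw": [0,0,0,0,0], "gripper": [0.65,0.65,0.65,0.65,0.65]}}

```text
t: 9.85
tool_pos: [0.5876, -0.0257, 0.095]
tool_rot: [[1.0, -0.013, -0.004], [-0.013, -1.0, 0.0], [-0.004, -0.0, -1.0]]
ft_force: [-0.6, 0.4, -0.3]
width: 0.0605
grasp_force: 0.0
```

Emit:
{"fn": "send_rows", "kwargs": {"translation": [[0,0,-1],[0,0,-1],[0,0,-1],[0,0,-1],[0,0,-0.6]], "yaw": [0,0,0,0,0], "gripper": [0,0,0,0,0]}}

```text
t: 10.48
tool_pos: [0.5884, -0.0258, 0.2116]
tool_rot: [[1.0, -0.013, -0.001], [-0.013, -1.0, 0.0], [-0.001, -0.0, -1.0]]
ft_force: [0.5, -0.7, 0.1]
width: 0.0149
grasp_force: 0.0
```

Run:
```python
from m import *
for n in("top","scene"):
    p=imaging.snapshot(n); hsv=cv2.cvtColor(p["color"],cv2.COLOR_RGB2HSV)
    for l in("handle","hub_axis"):
        for r in imaging.tip_of(p,l)[:1]:
            uv=np.array(r["xy"])*[560,420]; print(n,l,world(p,[uv],z=.1175 if l=="handle" else .09).round(4))
    a,b=((195,235) if n=="top" else (120,200))
    c=p["color"][a:a+120,b:b+125]; cv2.imwrite(f"pics/c3{n}.png",cv2.resize(c,None,fx=4.8,fy=4.8,interpolation=cv2.INTER_CUBIC)[:,:,::-1])
s=np.hstack([cv2.imread(f"pics/c3{n}.png") for n in("top","scene")]); cv2.imwrite("pics/c3.png",cv2.resize(s,(798,384)))
```

```text
top handle [[ 0.608  -0.1868  0.1175]]
top hub_axis [[ 0.4706 -0.1522  0.09  ]]
scene handle [[ 0.6044 -0.1836  0.1175]]
scene hub_axis [[ 0.4598 -0.1465  0.09  ]]
```

View pics/c3.png

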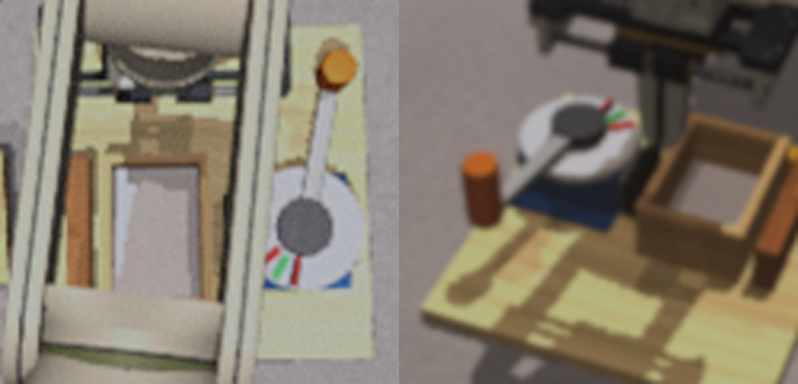

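Left panel: the box is home against the stop, at y free of the jaw. The handle is at about (335,65), giving a lever angle of about -13°. I'll turn the tool so its flat side faces the handle, then move behind the handle.

Emit:
{"fn": "send_rows", "kwargs": {"translation": [[0,0,0],[0,0,0],[0,0,0],[0,0,0],[0,0,0]], "yaw": [-1,-1,-1,-1,-1], "gripper": [0,0,0,0,0]}}

```text
t: 11.4
tool_pos: [0.5879, -0.0258, 0.2097]
tool_rot: [[0.943, 0.332, -0.002], [0.332, -0.943, 0.0], [-0.002, -0.001, -1.0]]
ft_force: [-0.5, 1.0, 0.8]
width: 0.0003
grasp_force: 0.0
```

Emit:
{"fn": "send_rows", "kwargs": {"translation": [[0,0,0],[0,0,0],[0,0,0],[0,0,0],[0,0,0]], "yaw": [-1,-1,-1,-1,-1], "gripper": [0,0,0,0,0]}}

```text
t: 12.02
tool_pos: [0.5879, -0.0257, 0.2096]
tool_rot: [[0.773, 0.635, -0.002], [0.635, -0.773, 0.0], [-0.002, -0.002, -1.0]]
ft_force: [0.6, 0.4, 0.3]
width: 0.0003
grasp_force: 0.0
```

Emit:
{"fn": "send_rows", "kwargs": {"translation": [[0,0,0],[0,0,0],[0,0,0],[0,0,0],[0,0,0]], "yaw": [-1,-1,-1,-1,-1], "gripper": [0,0,0,0,0]}}

```text
t: 12.65
tool_pos: [0.5879, -0.0258, 0.2097]
tool_rot: [[0.509, 0.861, -0.002], [0.861, -0.509, 0.0], [-0.001, -0.002, -1.0]]
ft_force: [0.3, 0.8, -0.2]
width: 0.0007
grasp_force: 0.0
```

Emit:
{"fn": "send_rows", "kwargs": {"translation": [[0,0,0],[0,0,0],[0,0,0],[0,0,0],[0,0,0]], "yaw": [-1,-1,-1,-1,-0.49], "gripper": [0,0,0,0,0]}}

```text
t: 13.28
tool_pos: [0.588, -0.0257, 0.2099]
tool_rot: [[0.22, 0.976, -0.002], [0.976, -0.22, 0.0], [-0.0, -0.002, -1.0]]
ft_force: [-0.2, -0.5, -0.4]
width: 0.0004
grasp_force: 0.0
```

Emit:
{"fn": "send_rows", "kwargs": {"translation": [[-0.88,0.41,0],[-0.88,0.41,0],[-0.88,0.41,0],[-0.88,0.41,0],[-0.88,0.41,0]], "yaw": [0,0,0,0,0], "gripper": [0,0,0,0,0]}}

```text
t: 13.9
tool_pos: [0.6146, -0.1463, 0.2111]
tool_rot: [[0.222, 0.975, -0.0], [0.975, -0.222, 0.0], [0.0, -0.0, -1.0]]
ft_force: [0.2, 0.7, -0.4]
width: 0.0002
grasp_force: 0.0
```

Emit:
{"fn": "send_rows", "kwargs": {"translation": [[0,0,1],[0,0,1],[0,0,1],[0,0,1],[0,0,0.2]], "yaw": [0,0,0,0,0], "gripper": [0,0,0,0,0]}}

```text
t: 14.52
tool_pos: [0.613, -0.1448, 0.1038]
tool_rot: [[0.221, 0.975, -0.004], [0.975, -0.221, 0.001], [0.0, -0.004, -1.0]]
ft_force: [0.4, -0.0, 0.6]
width: 0.0005
grasp_force: 0.0
```

Emit:
{"fn": "send_rows", "kwargs": {"translation": [[-0.2,0,0],[-0.2,0,0],[-0.2,0,0],[-0.06,0,0],[0,0,0]], "yaw": [0,0,0,0,0], "gripper": [0,0,0,0,0]}}

```text
t: 15.15
tool_pos: [0.611, -0.1606, 0.1067]
tool_rot: [[0.221, 0.975, 0.001], [0.975, -0.221, -0.0], [0.0, 0.001, -1.0]]
ft_force: [0.7, 0.3, 0.2]
width: 0.0008
grasp_force: 0.6
```

Emit:
{"fn": "send_rows", "kwargs": {"translation": [[-0.2,0.033,0],[-0.2,0.033,0],[-0.2,0.033,0],[-0.2,0.033,0],[-0.2,0.033,0]], "yaw": [0.5,0.5,0.5,0.5,0.5], "gripper": [0,0,0,0,0]}}

```text
t: 15.78
tool_pos: [0.6073, -0.186, 0.1061]
tool_rot: [[0.389, 0.921, -0.0], [0.921, -0.389, 0.0], [0.0, -0.0, -1.0]]
ft_force: [1.0, 3.0, 2.1]
width: 0.0003
grasp_force: 1.5
```

Emit:
{"fn": "send_rows", "kwargs": {"translation": [[-0.2,0.033,0],[-0.2,0.033,0],[-0.2,0.033,0],[-0.2,0.033,0],[-0.2,0.033,0]], "yaw": [0.5,0.5,0.5,0.5,0.5], "gripper": [0,0,0,0,0]}}

```text
t: 16.4
tool_pos: [0.5996, -0.21, 0.106]
tool_rot: [[0.543, 0.84, -0.0], [0.84, -0.543, 0.0], [-0.0, -0.0, -1.0]]
ft_force: [-0.1, 3.4, 2.0]
width: 0.0001
grasp_force: 1.4
```

Emit:
{"fn": "send_rows", "kwargs": {"translation": [[-0.2,0.033,0],[-0.2,0.033,0],[-0.2,0.033,0],[-0.2,0.033,0],[-0.2,0.033,0]], "yaw": [0.5,0.5,0.5,0.5,0.5], "gripper": [0,0,0,0,0]}}

```text
t: 17.02
tool_pos: [0.5879, -0.2322, 0.1059]
tool_rot: [[0.681, 0.733, -0.0], [0.733, -0.681, 0.001], [0.0, -0.001, -1.0]]
ft_force: [0.9, 5.4, 0.9]
width: 0.0006
grasp_force: 2.0
```

Emit:
{"fn": "send_rows", "kwargs": {"translation": [[-0.2,0.033,0],[-0.2,0.033,0],[-0.1,0.016,0],[-0.1,0.016,0],[-0.1,0.016,0]], "yaw": [0.5,0.5,0.25,0.25,0.25], "gripper": [0,0,0,0,0]}}

```text
t: 17.65
tool_pos: [0.5776, -0.2464, 0.106]
tool_rot: [[0.764, 0.645, -0.0], [0.645, -0.764, 0.0], [0.0, -0.0, -1.0]]
ft_force: [0.9, 5.4, -0.3]
width: 0.0006
grasp_force: 1.9
```

```bash
cat > st.py <<'E'
from m import *
H=np.array([.4685,-.153])
s=monitor.read_state(); R=s["tool_rot"]; q=s["tool_pos"][:2]-H
print("push angle",np.degrees(np.arctan2(R[1,0],R[0,0]))-90,"d,r",(q@R[:2,0]).round(4),(q@R[:2,1]).round(4),"Ftan",s["ft_force"]@R[:,0],"Frad",s["ft_force"]@R[:,1],"t",s["t"])
p=imaging.snapshot("scene")
for l in("handle",):
    for r in imaging.tip_of(p,l)[:1]:
        w=world(p,[np.array(r["xy"])*[560,420]],z=.1175)[0]; print(l,w,r["confidence"],np.degrees(np.arctan2(*(w[:2]-[.466,-.15])[::-1])))
E
python3 st.py
python3 - <<'E'
from m import *
t=imaging.snapshot("top"); s=imaging.snapshot("scene")
f=lambda c:cv2.resize(c,(396,396),interpolation=cv2.INTER_CUBIC)
cv2.imwrite("pics/c4.png",np.hstack([f(t["color"][200:310,245:355]),f(s["color"][120:230,200:310])])[:,:,::-1])
E
```

```text
push angle -49.81808519891601 d,r 0.0231 0.1418 Ftan 4.165238237754742 Frad -3.5042339647650786 t 17.65
handle [ 0.55818526 -0.26453854  0.1175    ] 0.96 -51.171480937352946
```

View pics/c4.png

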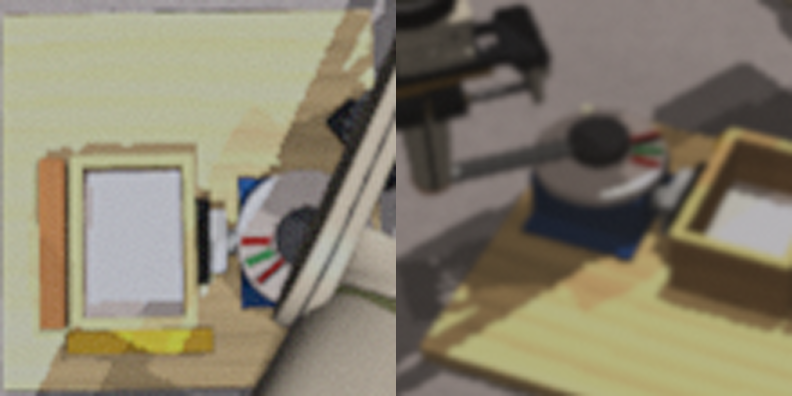

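The jaw is on the box, which is square and at the stop with only a few mm left to the fence. I'll continue in fine steps.

Emit:
{"fn": "send_rows", "kwargs": {"translation": [[-0.1,0.016,0],[-0.1,0.016,0],[-0.1,0.016,0],[-0.1,0.016,0],[-0.1,0.016,0]], "yaw": [0.25,0.25,0.25,0.25,0.25], "gripper": [0,0,0,0,0]}}

```text
t: 18.48
tool_pos: [0.569, -0.256, 0.106]
tool_rot: [[0.817, 0.576, -0.0], [0.576, -0.817, 0.0], [-0.0, -0.0, -1.0]]
ft_force: [1.5, 3.8, -3.2]
width: 0.0004
grasp_force: 2.0
```

```bash
python3 st.py
```

```text
push angle -54.83495258960702 d,r 0.0228 0.142 Ftan 3.425847283361371 Frad -2.27413148406688 t 18.475
handle [ 0.55001129 -0.27495572  0.1175    ] 0.83 -56.08593373866368
```

Emit:
{"fn": "send_rows", "kwargs": {"translation": [[-0.1,0.016,0],[-0.1,0.016,0],[-0.1,0.016,0],[-0.1,0.016,0],[0,0,0]], "yaw": [0.25,0.25,0.25,0.25,0], "gripper": [0,0,0,0,0]}}

```text
t: 19.2
tool_pos: [0.5616, -0.263, 0.1062]
tool_rot: [[0.855, 0.518, 0.0], [0.518, -0.855, -0.0], [-0.0, 0.0, -1.0]]
ft_force: [3.9, 2.5, -1.9]
width: 0.0004
grasp_force: 1.8
```

```bash
python3 st.py
```

```text
push angle -58.80442681696637 d,r 0.0226 0.1423 Ftan 4.6174846558599425 Frad -0.17281416145878845 t 19.2
handle [ 0.53845568 -0.28269888  0.1175    ] 0.94 -61.36476473197925
```

Emit:
{"fn": "send_rows", "kwargs": {"translation": [[-0.1,0.016,0],[-0.1,0.016,0],[-0.1,0.016,0],[0,0,0],[0,0,0]], "yaw": [0.25,0.25,0.25,0,0], "gripper": [0,0,0,0,0]}}

```text
t: 19.92
tool_pos: [0.5561, -0.2676, 0.1062]
tool_rot: [[0.881, 0.472, 0.001], [0.472, -0.881, 0.0], [0.001, 0.0, -1.0]]
ft_force: [4.7, 2.3, -3.2]
width: 0.0003
grasp_force: 2.9
```

```bash
python3 st.py
```

```text
push angle -61.80890064811761 d,r 0.0231 0.1424 Ftan 5.225021383852339 Frad 0.13659461287503985 t 19.925
handle [ 0.5341167  -0.27387364  0.1175    ] 0.94 -61.19410814809316
```

Emit:
{"fn": "send_rows", "kwargs": {"translation": [[-0.1,0.012,0],[-0.1,0.012,0],[-0.1,0.012,0],[0,0,0],[0,0,0]], "yaw": [0.25,0.25,0.25,0,0], "gripper": [0,0,0,0,0]}}

```text
t: 20.65
tool_pos: [0.5504, -0.2718, 0.1063]
tool_rot: [[0.905, 0.426, 0.002], [0.426, -0.905, -0.0], [0.002, 0.001, -1.0]]
ft_force: [7.4, 2.6, -4.8]
width: 0.0007
grasp_force: 4.0
```

```bash
python3 st.py
```

```text
push angle -64.80295332811859 d,r 0.0235 0.1424 Ftan 7.823304698476488 Frad 0.8283179551281517 t 20.65
handle [ 0.52635798 -0.28910484  0.1175    ] 0.65 -66.54384413837374
```

Emit:
{"fn": "send_rows", "kwargs": {"translation": [[-0.1,0.012,0],[-0.1,0.012,0],[-0.1,0.012,0],[0,0,0],[0,0,0]], "yaw": [0.25,0.25,0.25,0,0], "gripper": [0,0,0,0,0]}}

```text
t: 21.38
tool_pos: [0.5438, -0.2761, 0.1064]
tool_rot: [[0.926, 0.378, 0.002], [0.378, -0.926, -0.001], [0.001, 0.001, -1.0]]
ft_force: [7.7, 1.1, -5.7]
width: 0.0008
grasp_force: 3.7
```

```bash
python3 st.py
```

```text
push angle -67.8148331296855 d,r 0.0233 0.1425 Ftan 7.588077178233699 Frad 1.8739974568274602 t 21.375
handle [ 0.51515317 -0.28377713  0.1175    ] 0.7 -69.82536638794528
```

Emit:
{"fn": "send_rows", "kwargs": {"translation": [[-0.1,0.012,0],[-0.1,0.012,0],[-0.1,0.012,0],[0,0,0],[0,0,0]], "yaw": [0.25,0.25,0.25,0,0], "gripper": [0,0,0,0,0]}}

```text
t: 22.1
tool_pos: [0.5367, -0.2798, 0.1066]
tool_rot: [[0.944, 0.329, 0.001], [0.329, -0.944, -0.001], [0.0, 0.001, -1.0]]
ft_force: [4.1, -1.7, -1.6]
width: 0.0007
grasp_force: 1.8
```

```bash
python3 st.py
```

```text
push angle -70.77589792460155 d,r 0.0226 0.1422 Ftan 3.3371311999468256 Frad 3.0025446979480916 t 22.1
handle [ 0.52271611 -0.28808815  0.1175    ] 0.94 -67.67086966208579
```

Past the peak, with the click about 3° ahead.

Emit:
{"fn": "send_rows", "kwargs": {"translation": [[-0.1,0.016,0],[-0.1,0.016,0],[0,0,0],[0,0,0],[0,0,0]], "yaw": [0.25,0.25,0,0,0], "gripper": [0,0,0,0,0]}}

```text
t: 22.82
tool_pos: [0.5317, -0.2814, 0.1059]
tool_rot: [[0.955, 0.296, -0.001], [0.296, -0.955, 0.0], [-0.0, -0.001, -1.0]]
ft_force: [0.1, 0.3, -0.2]
width: 0.0006
grasp_force: 0.2
```

```bash
python3 st.py
```

```text
push angle -72.76161702868835 d,r 0.0224 0.1413 Ftan 0.22453372410450612 Frad -0.23965931078368485 t 22.825
handle [ 0.51158045 -0.28085078  0.1175    ] 0.74 -70.79477086217615
```

Emit:
{"fn": "send_rows", "kwargs": {"translation": [[-0.1,0.016,0],[0,0,0],[0,0,0],[0,0,0],[0,0,0]], "yaw": [0.25,0,0,0,0], "gripper": [0,0,0,0,0]}}

```text
t: 23.55
tool_pos: [0.5297, -0.2827, 0.1062]
tool_rot: [[0.96, 0.28, 0.0], [0.28, -0.96, -0.0], [-0.0, 0.0, -1.0]]
ft_force: [-0.2, 1.2, 0.2]
width: 0.0007
grasp_force: 0.0
```

```bash
python3 st.py
python3 - <<'E'
from m import *
t=imaging.snapshot("top"); s=imaging.snapshot("scene")
f=lambda c:cv2.resize(c,(396,396),interpolation=cv2.INTER_CUBIC)
cv2.imwrite("pics/c5.png",np.hstack([f(t["color"][200:310,245:355]),f(s["color"][110:220,200:310])])[:,:,::-1])
E
```

```text
push angle -73.76554049854498 d,r 0.0225 0.1417 Ftan 0.08878625434152254 Frad -1.183739822945619 t 23.55
handle [ 0.49440967 -0.29331287  0.1175    ] 0.63 -78.78732121828526
```

View pics/c5.png

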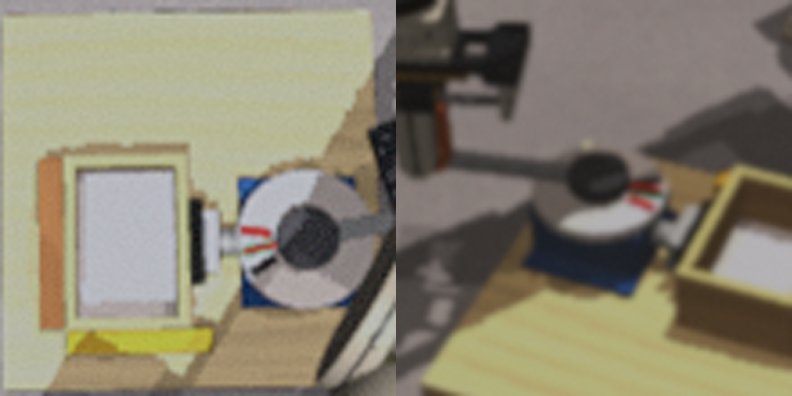

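The force has dropped to zero and the pointer sits on the green mark, so the first click has happened. The box is square against the fence and the stop. Backing off now.

Emit:
{"fn": "send_rows", "kwargs": {"translation": [[0.4,0,0],[0.8,0,0],[0.4,0,-1],[0,0,-1],[0,0,-1]], "yaw": [0,0,0,0,0], "gripper": [0,0,0,0,0]}}

```text
t: 24.38
tool_pos: [0.5688, -0.2711, 0.1818]
tool_rot: [[0.96, 0.28, 0.0], [0.28, -0.96, 0.0], [0.0, -0.0, -1.0]]
ft_force: [-0.0, -1.1, 0.5]
width: 0.0002
grasp_force: 0.0
```

Emit:
{"fn": "send_rows", "kwargs": {"translation": [[0,0.8,-1],[0,1,-1],[0,1,0],[0,1,0],[0,1,0]], "yaw": [0,0,0,0,0], "gripper": [0,0,0,0,0]}}

```text
t: 25.0
tool_pos: [0.6025, -0.3872, 0.2311]
tool_rot: [[0.96, 0.28, 0.0], [0.28, -0.96, 0.0], [0.0, 0.0, -1.0]]
ft_force: [-0.4, 0.0, -0.3]
width: 0.0005
grasp_force: 0.0
```

Run:
```python
from m import *
t=imaging.snapshot("top"); s=imaging.snapshot("scene")
f=lambda c:cv2.resize(c,(396,396),interpolation=cv2.INTER_CUBIC)
cv2.imwrite("pics/c6.png",np.hstack([f(t["color"][200:310,245:355]),f(s["color"][110:220,200:310])])[:,:,::-1])
```

```text
(no output)
```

View pics/c6.png

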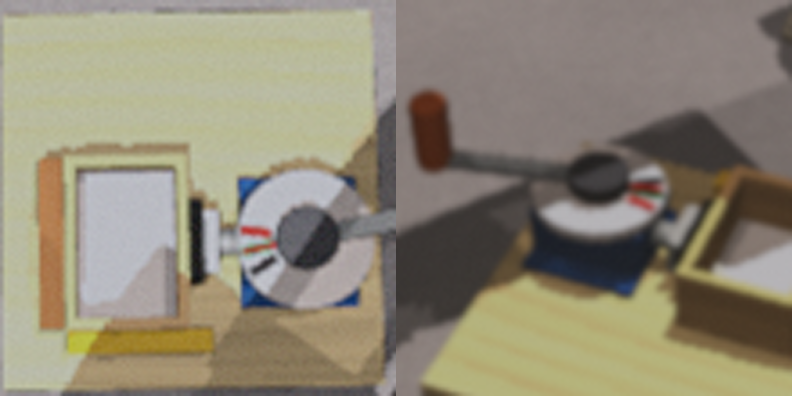

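The pointer rests on the green mark (260,247), between the black and red marks. The box is home against the stop, square, and clamped to the fence.

```bash
python3 -c "
from bench import env
print(env.close_job())"
```

```text
the job is handed in; nothing more can be done
None
```

The box is fully home against the yellow end stop and clamped square to the fence. The clutch stopped at its first click with the pointer on the green mark, the arm is clear of everything, and the job was handed in at about 25 s.

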